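# Heft the umbrella cartons and rack them heavy end down

## Robot

A 7-joint arm with a two-finger parallel gripper is mounted at the origin on the work surface. World frame = base frame: x ahead of the robot, y to its left, z up, the work surface at z = 0. Lengths are in m, angles in rad, forces in N, time in s.
With the tool pointing down it reaches from about 0.4 to 0.75 m from the base axis. Payload 19.5 kg.
Tool frame: the origin (TCP) lies on the centre line of the jaws, within the pads' length; the fingertips stand 22 mm ahead of it and the grasp point (between the pads) lies 3 mm ahead of it; x points along the fingers, z is the direction in which the jaws open and shut, and the axes are right-handed (so a half turn about x gives the same grasp; the last joint's range is limited). The gripper opens to 85 mm and grips with 20 to 120 N. Pads are 22 mm wide; open, the fingers measure 114 mm over their backs; the gripper's body (76 mm by 85 mm) begins 54 mm behind the grasp point. The pads swing forward as they close: fully open they stand 13 mm farther back than shut.
Start: joints at [1.122, 0.707, -0.028, 1.485, 0.022, 0.951, -0.075], TCP at [0.228, -0.528, 0.253] pointing down, gripper open.
Joint ranges: [-2.71, 2.71], [-0.32, 2.16], [-1.57, 1.52], [0, 2.45], [-1.46, 4.6], [0, 2.02], [-2.83, 2.83]. Speed limits (rad/s): [1.89, 1.89, 2.57, 2.57, 3.01, 3.01, 3.01].

## Interface

Orientations are given as a rotation vector (axis times angle).
In Python, from bench import telemetry, viewer, robot gives the robot as it stands.
- The arm moves only by the tool move_arm, never from a script. Its argument "motion" is a list of rows, each a list of 7 numbers: the shift along the tool's x, y, z in mm, then the turn, a rotation vector about the tool's x, y, z in rad, then the opening, from 0 (shut) to 1 (fully open). In form: [[tx, ty, tz, wx, wy, wz, fingers], ...]. A call has 1 to 5 rows; each row is the pose to reach, as a shift and turn from the pose commanded when the call began, along the tool's axes at that moment; what a row does not reach only later rows make up. A row lasts 1/10 s, in which the tool goes at most 50 mm and 8.59 degrees, less where a joint would pass 70% of its speed; a pose out of reach is approached as far as the arm can. A call with a gripper value outside its range is refused whole. The fingers move at their own pace and stop on an object; the grip force is fixed at half the most. Time passes only in rows, so rows that repeat a pose let the fingers close. It gives the time, the measured TCP pose, the force and the opening at its end, in the units of the state.
- telemetry.observe(): the state, without advancing time (a new reading comes with each control period).
- viewer.get_image(name): name is "side" or "top"; returns the picture (480x640x3 uint8, red, green, blue); there is no depth.
- viewer.get_calibration(name): a dict with "intrinsics" (3x3 intrinsics, pixels), "R" (3x3) and "t" (3): a world point X has camera coordinates R X + t. Camera axes: x right, y down, z forward; pixel columns grow to the right and rows downward; lengths in m; the calibration is good to about 2 mm. A picture is of the moment at which its call begins. get_calibration takes no time and is no camera call.
- robot.finish_job(): hands the job in, once; it reports no verdict.
Trained networks look in the newest picture that a camera, given by its name, has taken for a name from the list of things; names that differ only in an ending like _2 or _b are one class to them, and where a whole thing is asked for, a point or a joint stands for the part that bears it (a point fixed in the world has none). Each returns a list of dicts, best first, with "p" (0 to 1); they miss things now and then, are a little off and sometimes report something else, mostly with a low value. They report only what shows in the picture. A call takes as long as a camera call. They do not tell look-alikes from the thing itself.
- viewer.masks_of(camera, query): "mask" (480x640 bool, what is visible of it) and "xy" ([column, row] as shares, 0 to 1, of the picture: columns of its width, rows of its height, amid what is visible of it).
- viewer.landmark_of(camera, query): "xy" ([column, row] as shares, 0 to 1, of the picture: columns of its width, rows of its height: a listed point, or the origin of a listed thing).
The state is a dict: "time": time; "q": joint angles; "qvel": joint speeds; "tau": joint torques, N m; "tool_pos": TCP position; "ee_rot": TCP orientation; "force": force on the tool from outside, world axes, zero at the start; "wrist_torque": the same for the moment, N m; "grip_width": finger opening in m.
Only numpy, scipy, OpenCV 4.12 (cv2) and the standard library are available. Lean on these libraries where they do the work, as an engineer would, in place of code of your own. Each camera call takes 0.05 s, during which the arm holds its last target. There are 200 camera calls.

## Task

Put the two umbrella cartons into the sloping wire rack, one in each bay, lying straight between the bay's side wires with the lower end down at the front lip, and with the heavy end (where the umbrella's handle is) at the bottom. Nothing on the outside tells which end is the heavy one, but you feel it when you lift a carton level at mid-length, and a carton put in heavy end up tips off over the back of the rack. Leave the gift box, the tagging gun and the cash tin where they are.

Things in the scene. Friction and masses are not known exactly. Their poses are not given: they have to be found in the camera images.
- carton_lilac: Closed umbrella carton, a square bar 190 x 50 x 50 mm, about 0.4 kg (varies), lilac with violet end bands, an umbrella printed at mid-length; lies on a long side. Origin: its middle; own x along its length. Neither looks nor axes tell the heavy end: the weight sits 40 mm off the middle, so lifted level at mid-length it twists the grip about 0.15 N m towards that end. Bears a firm grip.
- carton_grey: Closed umbrella carton, a square bar 190 x 50 x 50 mm, about 0.4 kg (varies), pale grey with dark grey end bands, an umbrella printed at mid-length; lies on a long side. Origin: its middle; own x along its length. Neither looks nor axes tell the heavy end: the weight sits 40 mm off the middle, so lifted level at mid-length it twists the grip about 0.15 N m towards that end. Bears a firm grip.
- rack: Fixed black wire rack, 165 mm deep (x), 250 wide (y), 95 high. Origin: middle of its foot, on the table; front (low end) faces own -x. Two bays 140 mm apart: a bed of two wires 30 mm apart, sloping 40 degrees, 100 mm long (a carton's upper half overhangs it), a 30 mm lip at its foot, side wires 20 mm tall and 62 mm apart along its lowest 60 mm. Beside the carton's middle fingers have room.
- bay_left (a point): Point fixed to the rack: where a carton's middle lies when properly in this bay (the rack's +y side), its lower end on the lip. x points up the slope (40 degrees above level), y across the bay, z square to the slope, up out of it. The bed under the carton lies 25 mm below this point along z, the lip 95 mm from it towards -x.
- bay_right (a point): Point fixed to the rack: where a carton's middle lies when properly in this bay (the rack's -y side), its lower end on the lip. x points up the slope (40 degrees above level), y across the bay, z square to the slope, up out of it. The bed under the carton lies 25 mm below this point along z, the lip 95 mm from it towards -x.
- gift_box: Bystander: closed lilac and white gift box, 150 x 200 x 45 mm high, origin at the centre of its underside.
- tag_gun: Bystander: blue tagging gun lying on its side, about 150 x 160 mm and 28 mm high, origin on the table near its middle.
- cash_tin: Bystander: red cash tin, 120 x 152 mm and 73 mm high with its handle, origin at the centre of its underside.
There are look-alikes about, which are no part of the job. Of the things that look like the carton_lilac, the smallest one is meant.

How it is judged:
By the outcome, as a careful person would: the job done as asked, in the order asked, and still so for the second after the job is handed in, with the robot touching nothing.
It also fails if it takes over 64 s, if anything falls off the work surface, if the arm or the gripper's body presses on something with over 40 N, if the wrist force passes 120 N, or if a joint passes its speed limit or range.

## Working session

There is one attempt and no reset: what is moved stays moved. The work goes in short steps, Python scripts to look and compute and a tool call to move; the robot and the scene stay as the last step left them, time stands still between calls to the robot, and variables do not carry over. Pictures are saved under pics/ and viewed, about 8 in all and at most 12, crops included, and the job is handed in when it is done.

Besides the shell and the picture viewer there is one more tool, called after "Request:" as name(argument=value, ...) on one line, values as JSON. move_arm: Moves the arm, as the interface text tells. Its arguments: {"type":"object","properties":{"motion":{"type":"array","items":{"type":"array","items":{"type":"number"}}}},"required":["motion"]}

```bash
mkdir -p pics; ls
cat > h.py <<'E'
import numpy as np, cv2
from scipy.spatial.transform import Rotation as Ro
from bench import telemetry, viewer, robot
def cal(n):
    c=viewer.get_calibration(n); return np.array(c["intrinsics"]),np.array(c["R"]),np.array(c["t"])
def proj(n,X):
    K,R,t=cal(n); p=(K@(R@np.atleast_2d(X).T+t[:,None])).T; return p[:,:2]/p[:,2:]
def back(n,uv,z):
    K,R,t=cal(n); uv=np.atleast_2d(uv); d=(R.T@np.linalg.inv(K)@np.c_[uv,np.ones(len(uv))].T).T
    o=-R.T@t; return o+d*((z-o[2])/d[:,2])[:,None]
def pic(n,f):
    im=np.array(viewer.get_image(n)); cv2.imwrite(f,im[:,:,::-1]); return im
E
python3 - <<'E'
from h import *
for n in("top","side"):
    pic(n,f"pics/{n}0.png")
    K,R,t=cal(n);print(n,"cam at",-R.T@t,"f",K[0,0])
    for q in("carton_lilac","carton_grey","rack","gift_box","tag_gun","cash_tin"):
        for d in viewer.masks_of(n,q):
            if d["p"]<.2: continue
            m=d["mask"].astype(np.uint8);r=cv2.minAreaRect(cv2.findNonZero(m))
            print(n,q,round(d["p"],2),[np.round(x,1) for x in r],back(n,r[0],0.05 if 'cart' in q else 0.05).round(3))
    for q in("bay_left","bay_right","rack"):
        print(q,[(round(d["p"],2),(np.array(d["xy"])*[640,480]).round(1)) for d in viewer.landmark_of(n,q)])
print(telemetry.observe())
E
```

```text
pics
top cam at [ 0.28879252 -0.09513189  1.51062185] f 513.4612607034916
top carton_lilac 0.85 [array([509.7, 241.7]), array([ 27.3, 103. ]), np.float64(78.1)] [[ 0.5   -0.621  0.05 ]]
top carton_lilac 0.68 [array([129.1, 327.2]), array([ 29. , 107.5]), np.float64(63.0)] [[0.265 0.461 0.05 ]]
top carton_lilac 0.57 [array([306.3, 256.3]), array([67.4, 18.7]), np.float64(46.8)] [[ 0.462 -0.037  0.05 ]]
top carton_grey 0.96 [array([409.2, 235.9]), array([66.3, 20.3]), np.float64(78.9)] [[ 0.519 -0.333  0.05 ]]
top rack 0.63 [array([189.5, 212.8]), array([56.4, 90.2]), np.float64(52.0)] [[0.591 0.302 0.05 ]]
top gift_box 0.59 [array([315.1, 155.9]), array([67.6, 51.8]), np.float64(2.7)] [[ 0.76  -0.063  0.05 ]]
top tag_gun 0.37 [array([408.7, 235.7]), array([67.1, 22.4]), np.float64(78.7)] [[ 0.519 -0.332  0.05 ]]
top cash_tin 0.96 [array([223.2, 302.2]), array([56.5, 44.3]), np.float64(14.5)] [[0.333 0.199 0.05 ]]
bay_left [(0.85, array([160.8, 220. ])), (0.68, array([309.9, 256.7]))]
bay_right [(0.96, array([200.4, 188.3]))]
rack []
side cam at [-0.48450059  1.18202841  1.01849426] f 
[... 1119 characters left out ...]
186.8, 311.4]))]
{'time': 1.0, 'q': array([ 1.12233131,  0.70651118, -0.02760941,  1.48460746,  0.02203257,
        0.95090389, -0.07550182]), 'qvel': array([ 1.52708697e-03, -1.25005290e-03,  9.96752064e-05,  2.23381672e-03,
       -6.54386875e-05,  1.66784547e-03, -1.37050444e-05]), 'tau': array([ 1.28628708e-03, -8.83000231e+01,  1.23455431e+00, -2.36386728e+01,
        1.71812985e-02,  1.74742152e-03, -2.62867234e-04]), 'tool_pos': array([ 0.2274813 , -0.52805725,  0.25325973]), 'ee_rot': array([ 0.90462324,  1.37473051, -0.90453458]), 'force': array([-0.62218211,  0.01290106,  0.40437882]), 'wrist_torque': array([ 0.0095336 , -0.03050782, -0.02441931]), 'grip_width': 0.0857470822431845}
```

Run:
```python
import cv2
a=cv2.imread("pics/top0.png")
c=cv2.resize(a[130:370,90:550],None,fx=1.73,fy=1.73,interpolation=cv2.INTER_CUBIC);cv2.imwrite("pics/topc.png",c)
b=cv2.imread("pics/side0.png");c=cv2.resize(b[190:390,130:400],(800,592),interpolation=cv2.INTER_CUBIC);cv2.imwrite("pics/sidec.png",c)
```

```text
(no output)
```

View pics/topc.png

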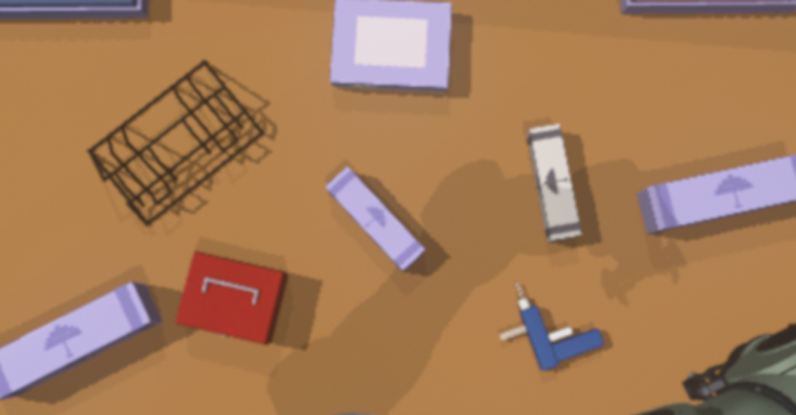

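View pics/sidec.png

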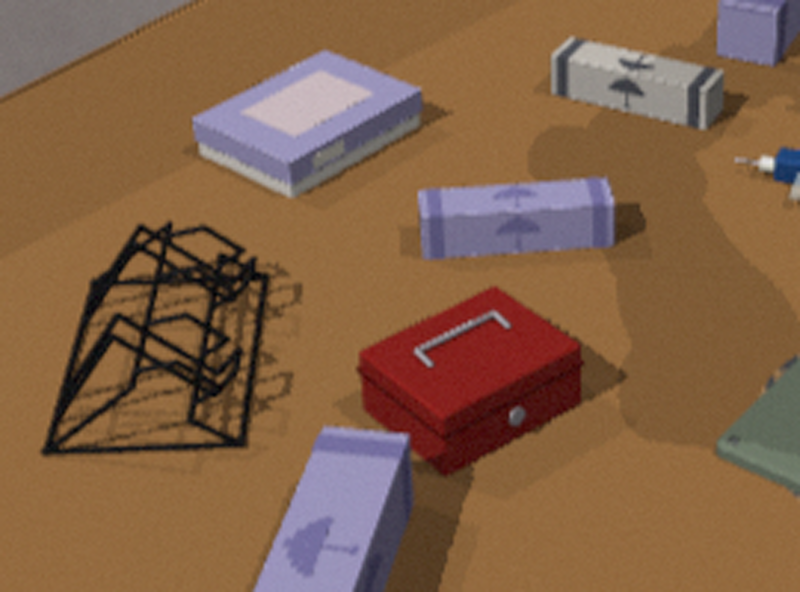

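The lilac look-alikes in the top view are at (510,242) and (129,327), both about 300 mm long. The third, at (306,256), is about 190 mm, so that smallest one is meant, and the crop confirms it. The grey carton is at (409,236). The rack's front faces down-right in the top view, with foot corners near (177,258) and (243,206).

```bash
cat > fit.py <<'E'
from h import *
from scipy.optimize import minimize, least_squares
def boxfit(q,x0,ref,dims=(.19,.05,.05)):
    M={}
    for n in("top","side"):
        viewer.get_image(n); ds=[d for d in viewer.masks_of(n,q)]
        p=proj(n,ref)[0]
        ds=[d for d in ds if np.linalg.norm(np.array(d["xy"])*[640,480]-p)<25]
        if ds: M[n]=ds[0]["mask"]
    def cost(v):
        x,y,a=v; c=0
        C=np.array([[i,j,k] for i in(-.5,.5) for j in(-.5,.5) for k in(0,1)])*dims
        P=np.c_[C[:,0]*np.cos(a)-C[:,1]*np.sin(a)+x,C[:,0]*np.sin(a)+C[:,1]*np.cos(a)+y,C[:,2]]
        for n,m in M.items():
            r=np.zeros((480,640),np.uint8);h=cv2.convexHull((proj(n,P)*16).astype(np.int32))
            cv2.fillConvexPoly(r,h,1,shift=4); c+=1-(m&(r>0)).sum()/(m|(r>0)).sum()
        return c
    best=min((minimize(cost,[x0[0],x0[1],a],method="Nelder-Mead",options=dict(initial_simplex=np.array([[x0[0],x0[1],a],[x0[0]+.02,x0[1],a],[x0[0],x0[1]+.02,a],[x0[0],x0[1],a+.3]]))) for a in x0[2:]),key=lambda s:s.fun)
    return best.x,best.fun,list(M)
def tri(obs):
    def f(X): return np.concatenate([proj(n,X)[0]-p for n,p in obs])
    s=least_squares(f,[.55,.3,.08]); return s.x,np.abs(s.fun).max()
E
python3 - <<'E'
from fit import *
for q,x0,ref in(("carton_lilac",(.455,-.037,-.8,.8),[.455,-.037,.03]),("carton_grey",(.51,-.325,.2,-.2),[.51,-.325,.03])):
    print(q,*boxfit(q,x0,ref))
F={"top":[(176.7,258),(243,206),(142,216.7),(208.5,165.8)],"side":[(211,340.3),(219.4,284),(145.2,342),(162,284.6)]}
C=np.array([[-.0825,.125,0],[-.0825,-.125,0],[.0825,.125,0],[.0825,-.125,0]])
def f(v):
    R=Ro.from_euler("z",v[2]).as_matrix();P=C@R.T+[v[0],v[1],0]
    return np.concatenate([(proj(n,P)-F[n]).ravel() for n in F])
s=least_squares(f,[.58,.3,.65],loss="soft_l1");print("rack",s.x,f(s.x).reshape(2,4,2).round(1).tolist())
for b,o in(("L",[("top",(160.8,220)),("side",(176.5,293.8))]),("R",[("top",(200.4,188.3)),("side",(182.2,262.1))])):
    X,r=tri(o);print(b,X.round(4),r.round(1),(Ro.from_euler("z",-s.x[2]).apply(X-[*s.x[:2],0])).round(4))
o=telemetry.observe();print(Ro.from_rotvec(o["ee_rot"]).as_matrix().round(3),o["time"])
E
```

```text
carton_lilac [ 0.46389691 -0.03539618  0.73977447] 0.129561227091182 ['top', 'side']
carton_grey [ 0.5244148  -0.33628896  0.16045258] 0.06529453513129879 ['top']
rack [0.60612278 0.3072374  0.67989411] [[[-1.1, 0.8], [-0.9, 0.3], [0.7, -0.2], [0.3, -0.4]], [[-0.0, -0.8], [-0.1, -0.8], [0.3, -0.1], [-0.2, 0.7]]]
L [0.5586 0.3648 0.1093] 0.4 [-0.0008  0.0746  0.1093]
R [0.6488 0.2574 0.1135] 0.3 [ 0.0019 -0.0655  0.1135]
[[-0.     0.918  0.396]
 [ 0.     0.396 -0.918]
 [-1.     0.    -0.   ]] 1.4
```

```bash
cat >> h.py <<'E'
RK=[.6061,.3072,.680]; BX,BZ=-.001,.111
s40,c40=np.sin(np.radians(40)),np.cos(np.radians(40))
def rackpts(P,rk=RK): return Ro.from_euler("z",rk[2]).apply(np.atleast_2d(P))+[rk[0],rk[1],0]
def bay(y,u=0,v=0,w=0,rk=RK): # u up slope, v across, w normal
    return rackpts([BX+u*c40-w*s40,y+v,BZ+u*s40+w*c40],rk)[0]
def rel(p,R):
    o=telemetry.observe();R0=Ro.from_rotvec(o["ee_rot"]);p0=np.array(o["tool_pos"])
    print("shift mm",(R0.inv().apply(np.array(p)-p0)*1000).round(1),"turn",(R0.inv()*Ro.from_matrix(R)).as_rotvec().round(3),
      "| now",p0.round(4),"q7",o["q"][6].round(2),"F",np.round(o["force"],1),"T",np.round(o["wrist_torque"],3),"w",round(o["grip_width"],4),"t",round(o["time"],2))
def Rdown(yaw): # tool y along yaw
    x=np.array([0,0,-1.]);y=np.array([np.cos(yaw),np.sin(yaw),0]);return np.c_[x,y,np.cross(x,y)]
def Rbay(sgn,dy=0): # tool y = sgn * upslope
    R=Ro.from_euler("z",RK[2]+dy).as_matrix();x=R@[s40,0,-c40];y=sgn*(R@[c40,0,s40]);return np.c_[x,y,np.cross(x,y)]
E
python3 - <<'E'
from h import *
L=[]
for a,b in(((-.0825,-.125,0),(-.0825,.125,0)),((.0825,-.125,0),(.0825,.125,0)),((.0825,-.125,0),(-.0825,-.125,0)),((.0825,.125,0),(-.0825,.125,0))): L.append((rackpts(a)[0],rackpts(b)[0],(0,255,0)))
for y in(-.07,.07):
    for v in(-.015,.015): L+= [(bay(y,-.095,v,-.025),bay(y,.005,v,-.025),(0,0,255)),(bay(y,-.095,v,-.025),bay(y,-.095,v,.005),(255,255,0))]
    for v in(-.031,.031): L.append((bay(y,-.095,v,-.005),bay(y,-.035,v,-.005),(255,0,255)))
out=[]
for n,(x0,y0) in(("top",(130,155)),("side",(135,260))):
    w,h,k=(120,110,5) if n=="top" else (100,110,5)
    a=cv2.imread(f"pics/{n}0.png")[y0:y0+h,x0:x0+w];a=cv2.resize(a,None,fx=k,fy=k,interpolation=cv2.INTER_CUBIC)
    raw=a.copy()
    for p,q,c in L:
        uv=((proj(n,[p,q])-[x0,y0]+.5)*k).astype(int);cv2.line(a,tuple(map(int,uv[0])),tuple(map(int,uv[1])),c,1,cv2.LINE_AA)
    out.append(a)
o=np.hstack(out);o=cv2.resize(o,(800,int(o.shape[0]*800/o.shape[1])));cv2.imwrite("pics/ov.png",o)
rel([.5244,-.3363,.12],Rdown(.175))
E
```

```text
shift mm [133.3 348.5 -58.6] turn [ 0.232 -0.    -0.   ] | now [ 0.2275 -0.528   0.2532] q7 -0.08 F [-0.1 -0.  -0.1] T [-0.008 -0.023  0.032] w 0.0852 t 1.4
```

View pics/ov.png

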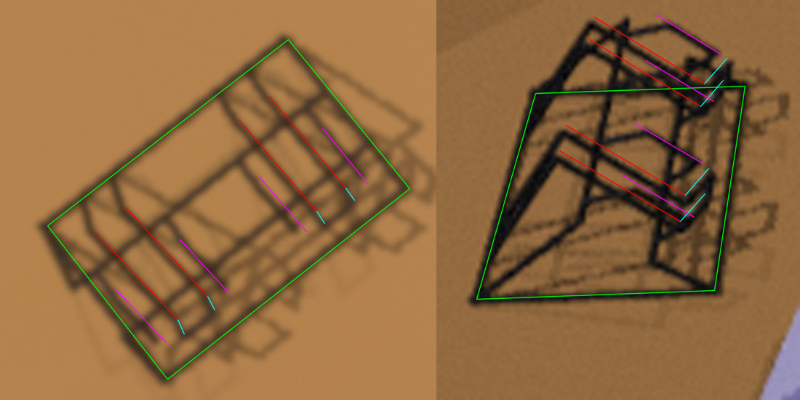

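Run:
```python
from h import *
import h
from scipy.ndimage import map_coordinates, gaussian_filter
I={n:gaussian_filter(cv2.imread(f"pics/{n}0.png")[:,:,::-1].max(2).astype(float),.7) for n in("top","side")}
t=np.linspace(0,1,25)[:,None]
def sc(dx,dy,dz,n,parts):
    h.BX=-.001+dx;h.BZ=.111+dz;S=0;k=0
    for y in(-.07,.07):
        for a,b in parts:
            P=np.array(bay(y+dy,*a))*(1-t)+np.array(bay(y+dy,*b))*t
            uv=proj(n,P);S+=map_coordinates(I[n],[uv[:,1],uv[:,0]],order=1).mean();k+=1
    return S/k
bed=[((-.095,v,-.027),(.005,v,-.027)) for v in(-.015,.015)]
lip=[((-.097,v,-.027),(-.097,v,.003)) for v in(-.015,.015)]
sw=[((-.095,v,-.005),(-.035,v,-.005)) for v in(-.033,.033)]
for nm,p in(("bed",bed),("all",bed+lip+sw)):
    r=[]
    for dx in np.arange(-.012,.0121,.002):
        for dy in np.arange(-.006,.0061,.002):
            for dz in np.arange(-.012,.0121,.002):
                a,b=sc(dx,dy,dz,"top",p),sc(dx,dy,dz,"side",p);r.append((a+b,a,b,dx,dy,dz))
    r.sort();print(nm,sc(0,0,0,"top",p),sc(0,0,0,"side",p))
    for x in r[:6]:print(np.round(x,4))
```

```text
Traceback (most recent call last):
  File "h.py", line 7, in proj
    K,R,t=cal(n); p=(K@(R@np.atleast_2d(X).T+t[:,None])).T; return p[:,:2]/p[:,2:]
          ~~~^^^
  File "h.py", line 5, in cal
    c=viewer.get_calibration(n); return np.array(c["intrinsics"]),np.array(c["R"]),np.array(c["t"])
ValueError: time passes only in moves, steps and waits
```

Request:
move_arm(motion=[[0,50,-8,0.05,0,0,1],[0,100,-16,0.1,0,0,1],[0,150,-25,0.15,0,0,1],[0,200,-33,0.2,0,0,1],[0,250,-42,0.232,0,0,1]])

```text
time: 1.9
tool_pos: [0.4392, -0.3912, 0.2534]
ee_rot: [1.081, 1.286, -1.081]
force: [0.1, -1.3, 0.4]
grip_width: 0.0857
```

Too many calibration calls; I'll cache the calibration.

```bash
sed -i 's/^def cal(n):/import functools\n@functools.lru_cache(None)\ndef cal(n):/' h.py
cat > w.py <<'E'
from h import *
import h
from scipy.ndimage import map_coordinates, gaussian_filter
I={n:gaussian_filter(cv2.imread(f"pics/{n}0.png")[:,:,::-1].max(2).astype(float),.7) for n in("top","side")}
t=np.linspace(0,1,15)[:,None]
def sc(dx,dy,dz,n,parts):
    h.BX=-.001+dx;h.BZ=.111+dz
    P=np.concatenate([bay(y+dy,*a)*(1-t)+bay(y+dy,*b)*t for y in(-.07,.07) for a,b in parts])
    uv=proj(n,P);return map_coordinates(I[n],[uv[:,1],uv[:,0]],order=1).mean()
bed=[((-.095,v,-.027),(.005,v,-.027)) for v in(-.015,.015)]
lip=[((-.097,v,-.027),(-.097,v,.003)) for v in(-.015,.015)]
sw=[((-.095,v,-.005),(-.035,v,-.005)) for v in(-.033,.033)]
for nm,p in(("bed",bed),("all",bed+lip+sw)):
    r=[]
    for dx in np.arange(-.012,.0121,.002):
        for dy in np.arange(-.006,.0061,.002):
            for dz in np.arange(-.012,.0121,.002):
                a,b=sc(dx,dy,dz,"top",p),sc(dx,dy,dz,"side",p);r.append((a+b,a,b,dx,dy,dz))
    r.sort();print(nm,sc(0,0,0,"top",p),sc(0,0,0,"side",p))
    for x in r[:6]:print(np.round(x,4))
E
python3 w.py; python3 -c "
from h import *
rel([.5244,-.3363,.12],Rdown(.175))"
```

```text
bed 110.9376359392538 76.80374252855935
[ 1.446962e+02  1.012244e+02  4.347180e+01  0.000000e+00  2.000000e-03
 -4.000000e-03]
[ 1.454260e+02  1.012694e+02  4.415660e+01 -2.000000e-03  2.000000e-03
 -6.000000e-03]
[ 1.459861e+02  1.016796e+02  4.430650e+01  2.000000e-03  2.000000e-03
 -4.000000e-03]
[ 1.461917e+02  1.013890e+02  4.480270e+01  2.000000e-03  2.000000e-03
 -2.000000e-03]
[ 1.462535e+02  1.021587e+02  4.409480e+01 -2.000000e-03  4.000000e-03
 -4.000000e-03]
[ 1.464777e+02  1.025384e+02  4.393930e+01  0.000000e+00  4.000000e-03
 -2.000000e-03]
all 109.94300420023079 70.15940126954234
[ 1.491353e+02  1.016152e+02  4.752010e+01  0.000000e+00  2.000000e-03
 -4.000000e-03]
[ 1.492209e+02  1.013970e+02  4.782390e+01  0.000000e+00  4.000000e-03
 -2.000000e-03]
[ 1.505661e+02  1.011168e+02  4.944940e+01  0.000000e+00  4.000000e-03
 -4.000000e-03]
[ 1.510422e+02  1.013005e+02  4.974170e+01  2.000000e-03  2.000000e-03
 -4.000000e-03]
[ 1.520174e+02  1.013592e+02  5.065820e+01  2.000000e-03  4.000000e-03
 -2.000000e-03]
[ 1.525750e+02  1.009797e+02  5.159530e+01  0.000000e+00  2.000000e-03
 -2.000000e-03]
shift mm [133.4  93.4 -39.4] turn [-0.002  0.    -0.   ] | now [ 0.4392 -0.3912  0.2534] q7 -0.67 F [ 0.1 -1.3  0.4] T [-0.07   0.016 -0.031] w 0.0857 t 1.9
```

```bash
sed -i 's/^RK=.*/RK=[.6045,.3091,.680]; BX,BZ=-.001,.1075/' h.py
```

Request:
move_arm(motion=[[30,45,-19,0,0,0,1],[70,93,-39,0,0,0,1],[115,93,-39,0,0,0,1],[133,93,-39,0,0,0,1],[133,93,-39,0,0,0,1]])

```text
time: 2.4
tool_pos: [0.5215, -0.3364, 0.1168]
ee_rot: [1.079, 1.293, -1.08]
force: [-0.3, -0.5, 1.0]
grip_width: 0.0854
```

```bash
python3 -c "
from h import *
rel([.5244,-.3363,.032],Rdown(.175))
a=pic('top','pics/t1.png')[190:290,350:470]
b=pic('side','pics/s1.png')[150:260,290:410]
cv2.imwrite('pics/c1.png',np.hstack([cv2.resize(a,(400,333)),cv2.resize(b,(400,333),interpolation=2)])[:,:,::-1])"
```

```text
shift mm [84.8  3.3  0.8] turn [ 0.001 -0.004  0.004] | now [ 0.5215 -0.3364  0.1168] q7 -0.8 F [-0.3 -0.5  1. ] T [-0.055  0.024  0.009] w 0.0854 t 2.4
```

View pics/c1.png

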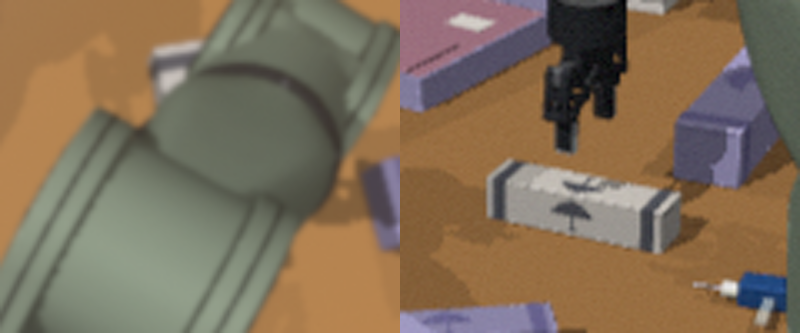

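The gripper stands over the carton's middle in the side view (finger at about (565,130) in the crop, carton at about (585,200)). Descending and gripping.

Request:
move_arm(motion=[[40,2,0,0,0,0,1],[70,3,0,0,0,0,1],[84,3,0,0,0,0,1],[85,3,0,0,0,0,1],[85,3,0,0,0,0,0]])

```text
time: 3.0
tool_pos: [0.5258, -0.3382, 0.0371]
ee_rot: [1.08, 1.285, -1.079]
force: [0.5, -0.6, -0.2]
grip_width: 0.0732
```

Request:
move_arm(motion=[[0,0,0,0,0,0,0],[0,0,0,0,0,0,0],[0,0,0,0,0,0,0],[0,0,0,0,0,0,0],[0,0,0,0,0,0,0]])

```text
time: 3.5
tool_pos: [0.5259, -0.3376, 0.0371]
ee_rot: [1.08, 1.285, -1.079]
force: [-2.7, 3.3, 14.9]
grip_width: 0.0493
```

```bash
python3 -c "
from h import *
rel([.5244,-.3363,.032],Rdown(.175))"
```

```text
shift mm [ 5.1 -1.2 -1.6] turn [-0.     0.001 -0.002] | now [ 0.5259 -0.3376  0.0371] q7 -0.79 F [-2.7  3.3 14.9] T [ 0.636  0.591 -0.306] w 0.0493 t 3.5
```

Request:
move_arm(motion=[[-30,0,0,0,0,0,0],[-70,0,0,0,0,0,0],[-110,0,0,0,0,0,0],[-150,0,0,0,0,0,0],[-150,0,0,0,0,0,0]])

```text
time: 4.0
tool_pos: [0.5268, -0.3385, 0.191]
ee_rot: [1.079, 1.278, -1.077]
force: [0.4, -0.3, -4.8]
grip_width: 0.0494
```

Request:
move_arm(motion=[[0,0,0,0,0,0,0],[0,0,0,0,0,0,0],[0,0,0,0,0,0,0]])

```text
time: 4.3
tool_pos: [0.5249, -0.3371, 0.1841]
ee_rot: [1.08, 1.289, -1.08]
force: [-0.1, 0.4, -4.2]
grip_width: 0.0493
```

```bash
cat > feel.py <<'E'
from h import *
T=[];F=[]
for i in range(6):
    viewer.get_image("side");o=telemetry.observe();T.append(o["wrist_torque"]);F.append(o["force"])
T=np.mean(T,0);F=np.mean(F,0);R0=Ro.from_rotvec(o["ee_rot"])
print("F",F.round(2),"T world",T.round(3),"T tool",R0.inv().apply(T).round(3))
y=R0.apply([0,1,0]);print("T for weight at tool +y would be world",(np.cross(.04*y,[0,0,-4])).round(3))
E
python3 feel.py; python3 -c "
from h import *
rel(bay(-.07,.01,0,.12),Rbay(1));rel(bay(-.07,.01,0,.12),Rbay(-1))"
```

```text
F [-0.14 -0.3  -3.94] T world [ 0.004 -0.15   0.002] T tool [-0.003 -0.022  0.149]
T for weight at tool +y would be world [-0.028  0.158  0.   ]
shift mm [ -20.7  162.6 -527.5] turn [-0.485  0.176  0.683] | now [ 0.5253 -0.3374  0.185 ] q7 -0.8 F [-0.2  0.3 -4.2] T [-0.004 -0.17   0.056] w 0.0496 t 4.6
shift mm [ -20.7  162.6 -527.5] turn [ 2.497  0.909 -0.234] | now [ 0.5253 -0.3374  0.185 ] q7 -0.8 F [-0.2  0.3 -4.2] T [-0.004 -0.17   0.056] w 0.0496 t 4.6
```

The weight is at tool −y, since the torque is about −0.15 N m on world y. The pose with tool y up the slope therefore puts the heavy end at the bottom. Heading for the right bay.

Request:
move_arm(motion=[[-8,15,-47,-0.04,0.015,0.06,0],[-14,30,-94,-0.09,0.03,0.12,0],[-18,44,-141,-0.14,0.05,0.19,0],[-20,59,-188,-0.19,0.07,0.26,0],[-20,74,-236,-0.24,0.09,0.33,0]])

```text
time: 5.1
tool_pos: [0.5572, -0.0907, 0.2061]
ee_rot: [1.118, 1.219, -0.616]
force: [2.8, -0.2, -5.0]
grip_width: 0.0493
```

```bash
python3 -c "
from h import *
rel(bay(-.07,.01,0,.12),Rbay(1))"
```

```text
shift mm [  64.7  144.7 -258.5] turn [-0.244  0.085  0.349] | now [ 0.5572 -0.0907  0.2061] q7 -0.73 F [ 2.8 -0.2 -5. ] T [-0.311  0.211 -0.05 ] w 0.0493 t 5.1
```

Request:
move_arm(motion=[[4,23,-43,-0.05,0.015,0.07,0],[12,47,-86,-0.1,0.03,0.14,0],[22,71,-129,-0.15,0.05,0.21,0],[34,95,-172,-0.2,0.07,0.28,0],[45,117,-210,-0.24,0.085,0.35,0]])

```text
time: 5.6
tool_pos: [0.6071, 0.1454, 0.2371]
ee_rot: [1.109, 1.154, -0.17]
force: [1.4, -0.7, -4.3]
grip_width: 0.0493
```

```bash
python3 -c "
from h import *
rel(bay(-.07,.01,0,.12),Rbay(1))"
```

```text
shift mm [ 45.2   4.9 -57.6] turn [-0.005 -0.031  0.042] | now [0.6071 0.1454 0.2371] q7 -0.45 F [ 1.4 -0.7 -4.3] T [-0.739  0.672 -0.088] w 0.0493 t 5.6
```

Request:
move_arm(motion=[[15,2,-20,0,-0.01,0.02,0],[30,4,-40,0,-0.03,0.04,0],[45,5,-58,-0.005,-0.03,0.04,0],[45,5,-58,-0.005,-0.03,0.04,0],[45,5,-58,-0.005,-0.03,0.04,0]])

```text
time: 6.1
tool_pos: [0.618, 0.208, 0.2316]
ee_rot: [1.099, 1.155, -0.179]
force: [0.9, -0.6, -4.3]
grip_width: 0.0493
```

```bash
python3 -c "
from h import *
rel(bay(-.07,.01,0,.12),Rbay(1))
a=pic('top','pics/t2.png')[130:280,120:270]
b=pic('side','pics/s2.png')[190:350,110:270]
cv2.imwrite('pics/c2.png',np.hstack([cv2.resize(a,(400,400),interpolation=2),cv2.resize(b,(400,400),interpolation=2)])[:,:,::-1])
rel(bay(-.07,.01,0,.02),Rbay(1))"
```

```text
shift mm [ 10.5 -29.4 -16.8] turn [-0.    -0.026  0.052] | now [0.618  0.208  0.2316] q7 0.27 F [ 0.9 -0.6 -4.3] T [-0.704  0.701 -0.003] w 0.0493 t 6.1
shift mm [110.6 -24.  -15.1] turn [-0.002 -0.025  0.052] | now [0.6182 0.2073 0.2317] q7 0.27 F [ 0.7 -0.7 -3.8] T [-0.652  0.797  0.027] w 0.0492 t 6.2
```

View pics/c2.png

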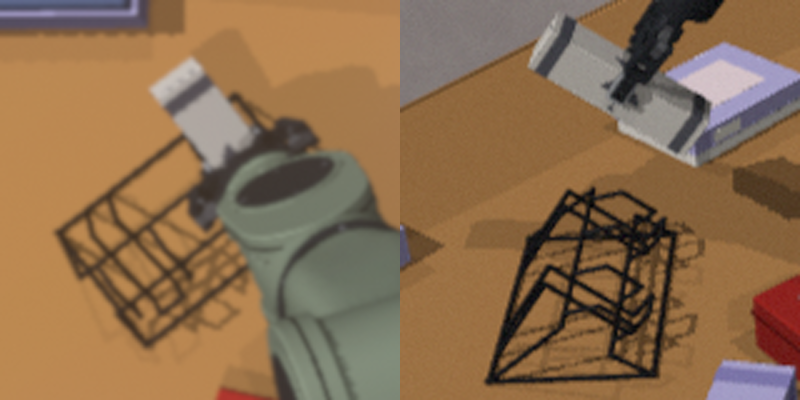

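```bash
python3 -c "
from h import *
o=telemetry.observe();print(np.round(o['q'],3),np.round(o['qvel'],2))
print(o['tool_pos'])"
```

```text
[-2.200e-02  7.380e-01 -4.150e-01  1.855e+00 -1.403e+00  1.000e-03
  2.660e-01] [ 0.01 -0.   -0.    0.    0.23  0.   -0.23]
[0.61820601 0.20725226 0.23168422]
```

Request:
move_arm(motion=[[0,-12,-8,0,-0.01,0.02,0],[0,-24,-15,0,-0.025,0.05,0],[0,-24,-15,0,-0.025,0.05,0]])

```text
time: 6.5
tool_pos: [0.615, 0.2049, 0.2415]
ee_rot: [1.104, 1.146, -0.174]
force: [0.6, 1.1, -4.3]
grip_width: 0.0494
```

```bash
python3 -c "
from h import *
o=telemetry.observe();print(np.round(o['q'],3),np.round(o['qvel'],2))
rel(bay(-.07,.01,0,.12),Rbay(1))"
```

```text
[-1.200e-02  7.180e-01 -4.240e-01  1.866e+00 -1.450e+00  1.000e-03
  3.110e-01] [-0.01  0.01  0.01 -0.   -0.01 -0.    0.02]
shift mm [ 20.7 -32.2 -17.2] turn [-0.002 -0.022  0.043] | now [0.615  0.2049 0.2415] q7 0.31 F [ 0.6  1.1 -4.3] T [-0.639  0.711 -0.007] w 0.0494 t 6.5
```

The pose is blocked by q6 at 0 and q5 at −1.45. A shallower tool tilt of about 30° should free the wrist; the heavy lower end will settle the last degrees on release.

```bash
cat >> h.py <<'E'
def Rb(sgn,tilt,dy=0):
    a=np.radians(tilt);R=Ro.from_euler("z",RK[2]+dy).as_matrix();x=R@[np.sin(a),0,-np.cos(a)];y=sgn*(R@[np.cos(a),0,np.sin(a)]);return np.c_[x,y,np.cross(x,y)]
def qs(): print("q",np.round(telemetry.observe()["q"],2))
E
python3 -c "
from h import *
rel(bay(-.07,.01,0,.10),Rb(1,30))"
```

```text
shift mm [ 40.7 -31.3 -16.7] turn [-0.    -0.022 -0.131] | now [0.615  0.2049 0.2415] q7 0.31 F [ 0.6  1.1 -4.3] T [-0.639  0.711 -0.007] w 0.0494 t 6.5
```

Request:
move_arm(motion=[[0,-5,0,0,0,-0.07,0],[0,-10,-5,0,-0.01,-0.13,0],[0,-20,-10,0,-0.02,-0.13,0],[0,-20,-10,0,-0.02,-0.13,0]])

```text
time: 6.9
tool_pos: [0.5947, 0.2046, 0.2291]
ee_rot: [1.021, 1.204, -0.287]
force: [0.9, 0.8, -4.5]
grip_width: 0.0494
```

```bash
python3 -c "
from h import *
qs();rel(bay(-.07,.01,0,.10),Rb(1,30))"
```

```text
q [-0.37  0.69  0.13  1.85 -1.19  0.3  -0.07]
shift mm [41.3 -5.6 -5. ] turn [ 0.004 -0.003  0.003] | now [0.5947 0.2046 0.2291] q7 -0.07 F [ 0.9  0.8 -4.5] T [-0.416  0.572  0.036] w 0.0494 t 6.9
```

```bash
python3 -c "
from h import *
rel(bay(-.07,.01,0,.03),Rb(1,30))"
```

```text
shift mm [110.2   6.8  -4.8] turn [ 0.004 -0.003  0.003] | now [0.5947 0.2046 0.2291] q7 -0.07 F [ 0.9  0.8 -4.5] T [-0.416  0.572  0.036] w 0.0494 t 6.9
```

Request:
move_arm(motion=[[35,0,-4,0,0,0,0],[65,3,-5,0,0,0,0],[90,5,-5,0,0,0,0],[108,7,-5,0,0,0,0],[110,7,-5,0,0,0,0]])

```text
time: 7.4
tool_pos: [0.6404, 0.2456, 0.1352]
ee_rot: [1.027, 1.204, -0.287]
force: [-0.4, -0.2, -3.4]
grip_width: 0.0493
```

```bash
cat > look.py <<'E'
from h import *
import sys
i,sx,sy=sys.argv[1],130,225
a=pic('top',f'pics/t{i}.png')[145:265,130:260]
b=pic('side',f'pics/s{i}.png')[sy:sy+120,sx:sx+130]
cv2.imwrite(f'pics/c{i}.png',np.hstack([cv2.resize(a,(400,369),interpolation=2),cv2.resize(b,(400,369),interpolation=2)])[:,:,::-1])
E
python3 look.py 3; python3 -c "
from h import *
qs();rel(bay(-.07,.01,0,.03),Rb(1,30))"
```

```text
q [-0.3   0.9  -0.09  1.73 -1.33  0.11  0.08]
shift mm [ 0.1 -0.2 -2.3] turn [-0.    -0.003 -0.001] | now [0.6402 0.245  0.137 ] q7 0.08 F [ 0.2 -0.2 -2. ] T [-0.507  0.633 -0.027] w 0.0492 t 7.5
```

View pics/c3.png

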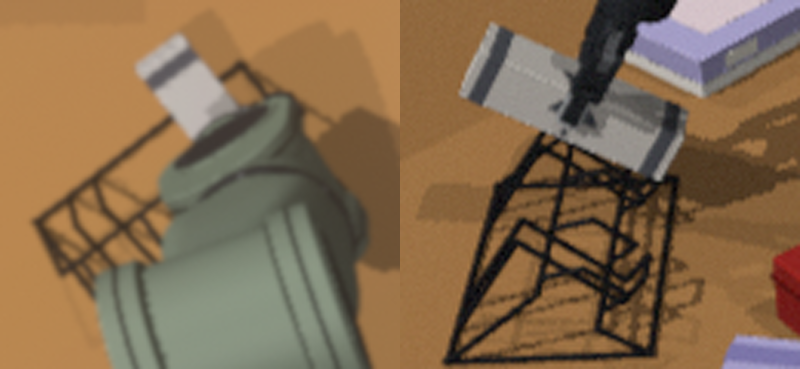

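```bash
python3 -c "
from h import *
rel(bay(-.07,.008,0,.02),Rb(1,29));rel(bay(-.07,.008,0,.013),Rb(1,29))"
```

```text
shift mm [10.3 -0.4 -2.3] turn [-0.    -0.003 -0.018] | now [0.6402 0.245  0.137 ] q7 0.08 F [ 0.2 -0.2 -2. ] T [-0.507  0.633 -0.027] w 0.0492 t 7.5
shift mm [17.2  0.8 -2.3] turn [-0.    -0.003 -0.018] | now [0.6402 0.245  0.137 ] q7 0.08 F [ 0.2 -0.2 -2. ] T [-0.507  0.633 -0.027] w 0.0492 t 7.5
```

Request:
move_arm(motion=[[5,0,-2,0,0,-0.01,0],[10,0,-2,0,0,-0.018,0],[10,0,-2,0,0,-0.018,0]])

```text
time: 7.8
tool_pos: [0.6435, 0.2508, 0.1304]
ee_rot: [1.016, 1.21, -0.297]
force: [0.4, 1.3, 6.1]
grip_width: 0.0493
```

Request:
move_arm(motion=[[2,0,0,0,0,0,0],[4,0,0,0,0,0,0],[4,0,0,0,0,0,0]])

```text
time: 8.1
tool_pos: [0.6453, 0.2524, 0.1278]
ee_rot: [1.018, 1.209, -0.296]
force: [2.5, 4.2, 9.3]
grip_width: 0.0493
```

```bash
python3 -c "
from h import *
qs();rel(bay(-.07,.008,0,.013),Rb(1,29))"
```

```text
q [-0.35  0.92 -0.01  1.69 -1.31  0.16  0.03]
shift mm [ 4.8 -2.   0.3] turn [ 0.001 -0.003 -0.005] | now [0.6453 0.2524 0.1278] q7 0.03 F [2.5 4.2 9.3] T [ 0.869 -0.331  0.044] w 0.0493 t 8.1
```

Request:
move_arm(motion=[[0,0,0,0,0,0,0.72],[0,0,0,0,0,0,0.72],[0,0,0,0,0,0,0.72],[0,0,0,0,0,0,0.72]])

```text
time: 8.5
tool_pos: [0.6443, 0.2514, 0.1252]
ee_rot: [1.015, 1.212, -0.3]
force: [0.9, -0.8, 0.1]
grip_width: 0.0614
```

```bash
python3 look.py 4; python3 -c "
from h import *
qs();rel(bay(-.07,.008,0,.013),Rb(1,29))"
```

```text
q [-0.35  0.92 -0.    1.7  -1.31  0.16  0.03]
shift mm [3.1 0.6 0.2] turn [ 0.001 -0.003  0.   ] | now [0.6443 0.2515 0.125 ] q7 0.03 F [ 0.7  0.1 -0. ] T [-0.322  0.442 -0.014] w 0.0616 t 8.6
```

View pics/c4.png

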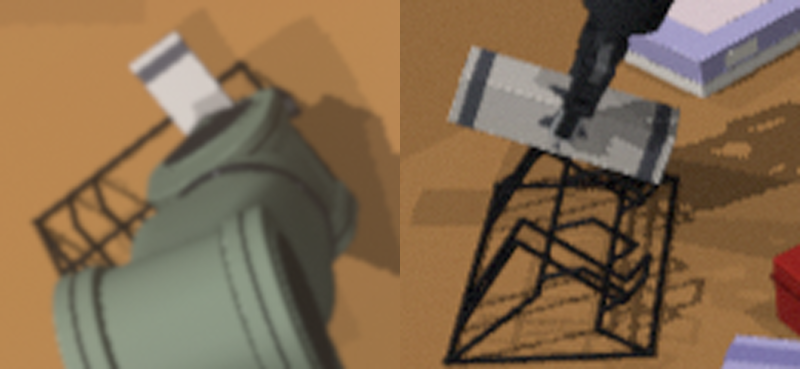

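```bash
cat > cf.py <<'E'
from h import *
from scipy.optimize import minimize
def cpose(q,y,rowmax,x0=(0.0,0,0,40,0),grab=True):
    M={}
    tgt={n:proj(n,bay(y,.02))[0] for n in("top","side")}
    for n in tgt:
        if grab: viewer.get_image(n)
        ds=[d for d in viewer.masks_of(n,q) if np.linalg.norm(np.array(d["xy"])*[640,480]-tgt[n])<35]
        if not ds: print("no",n);continue
        M[n]=ds[0]["mask"].astype(np.uint8)
    if "side" in M:
        h=cv2.convexHull(cv2.findNonZero(M["side"]));r=np.zeros((480,640),np.uint8);cv2.fillConvexPoly(r,h,1);M["side"]=r
    C=np.array([[i,j,k] for i in(-.5,.5) for j in(-.5,.5) for k in(-.5,.5)])*[.19,.05,.05]
    def cost(v):
        c=0;a=np.radians(v[3]);Rr=Ro.from_euler("z",RK[2]+np.radians(v[4]))*Ro.from_euler("y",-a)
        P=Rr.apply(C)+bay(y,v[0]/1e3,v[1]/1e3,v[2]/1e3)
        for n,m in M.items():
            r=np.zeros((480,640),np.uint8);cv2.fillConvexPoly(r,cv2.convexHull((proj(n,P)*16).astype(np.int32)),1,shift=4)
            m=m.copy()
            if n=="top": r[rowmax:]=0;m[rowmax:]=0
            c+=1-(m&r).sum()/max((m|r).sum(),1)
        return c
    best=None
    for t in(x0[3],x0[3]-15,x0[3]-7):
        b=np.array([*x0[:3],t,x0[4]],float);S=np.vstack([b]+[b+d for d in np.diag([8,6,8,8,6])])
        s=minimize(cost,b,method="Nelder-Mead",options=dict(initial_simplex=S,maxiter=600))
        if best is None or s.fun<best.fun:best=s
    print(q,"u,v,w mm, tilt, dyaw:",best.x.round(1),"cost",round(best.fun,3),list(M))
    return best.x
E
python3 -c "
from cf import *
cpose('carton_grey',-.07,172)"
```

```text
carton_grey u,v,w mm, tilt, dyaw: [ 2.2 -0.1  1.2 22.3  0.6] cost 0.094 ['top', 'side']
```

The fit shows the carton's lower corner sitting on top of the lip: tilt 22°, corner at u −96, w +7 mm. I'll tilt the tool back about the carton, regrip, then lift and re-place it steeper and further up the slope.

```bash
python3 -c "
from h import *
R=Rb(1,7);rel(bay(-.07,.0022,0,.0012)-.011*R[:,0],R)"
```

```text
shift mm [5.5 1.3 0.2] turn [ 0.001 -0.003 -0.384] | now [0.6443 0.2516 0.1249] q7 0.03 F [-0.3  0.4  0.2] T [-0.308  0.445 -0.007] w 0.0614 t 8.8
```

Request:
move_arm(motion=[[1,0,0,0,0,-0.13,0.75],[2,1,0,0,0,-0.26,0.75],[4,1,0,0,0,-0.384,0.75],[5,1,0,0,0,-0.384,0.75],[5,1,0,0,0,-0.384,0.7]])

```text
time: 9.3
tool_pos: [0.6464, 0.2556, 0.121]
ee_rot: [0.769, 1.406, -0.602]
force: [-0.4, -0.4, -1.8]
grip_width: 0.0596
```

Request:
move_arm(motion=[[0,0,0,0,0,0,0],[0,0,0,0,0,0,0],[0,0,0,0,0,0,0],[0,0,0,0,0,0,0]])

```text
time: 9.7
tool_pos: [0.6468, 0.253, 0.121]
ee_rot: [0.778, 1.404, -0.599]
force: [-0.4, -0.2, -4.0]
grip_width: 0.0492
```

```bash
python3 -c "
from h import *
qs();R=Rb(1,7);rel(bay(-.07,.0022,0,.0012)-.011*R[:,0],R)
R=Rb(1,7);rel(bay(-.07,.022,0,.045)-.011*R[:,0],R)
R=Rb(1,23);rel(bay(-.07,.022,0,.045)-.011*R[:,0],R)"
```

```text
q [-0.66  1.1   0.66  1.28 -0.82  0.92 -0.71]
shift mm [ 0.4  1.  -0.2] turn [ 0.001 -0.003 -0.   ] | now [0.6468 0.253  0.121 ] q7 -0.71 F [-0.4 -0.2 -4. ] T [-0.047  0.034 -0.024] w 0.0492 t 9.7
shift mm [-47.2  -6.3  -0.4] turn [ 0.001 -0.003 -0.   ] | now [0.6468 0.253  0.121 ] q7 -0.71 F [-0.4 -0.2 -4. ] T [-0.047  0.034 -0.024] w 0.0492 t 9.7
shift mm [-46.7  -9.3  -0.4] turn [ 0.    -0.003  0.279] | now [0.6468 0.253  0.121 ] q7 -0.71 F [-0.4 -0.2 -4. ] T [-0.047  0.034 -0.024] w 0.0492 t 9.7
```

Request:
move_arm(motion=[[-20,2,0,0,0,0,0],[-40,-2,0,0,0,0.1,0],[-47,-8,0,0,0,0.2,0],[-47,-9,0,0,0,0.295,0],[-47,-9,0,0,0,0.295,0]])

```text
time: 10.2
tool_pos: [0.6346, 0.2425, 0.167]
ee_rot: [0.966, 1.258, -0.37]
force: [0.7, 0.1, -3.1]
grip_width: 0.0494
```

```bash
python3 -c "
from cf import *
qs();cpose('carton_grey',-.07,172,(20,0,40,38,0))
R=Rb(1,24);rel(bay(-.07,.014,0,.004)-.011*R[:,0],R)"
```

```text
q [-0.55  0.89  0.39  1.64 -1.11  0.49 -0.28]
carton_grey u,v,w mm, tilt, dyaw: [20.6 -0.7 46.9 39.6  0.7] cost 0.17 ['top', 'side']
shift mm [41.4  2.4  0.2] turn [ 0.001 -0.003  0.003] | now [0.6359 0.2445 0.1665] q7 -0.29 F [ 0.8 -0.6 -3.5] T [-0.395  0.449 -0.024] w 0.0494 t 10.4
```

Request:
move_arm(motion=[[12,1,0,0,0,0,0],[22,2,0,0,0,0,0],[32,2,0,0,0,0,0],[40,2,0,0,0,0,0],[40,2,0,0,0,0,0]])

```text
time: 10.9
tool_pos: [0.6493, 0.2559, 0.1293]
ee_rot: [0.962, 1.26, -0.371]
force: [0.2, 0.2, -3.5]
grip_width: 0.0494
```

```bash
python3 -c "
from cf import *
R=Rb(1,24);rel(bay(-.07,.002,0,.001)-.011*R[:,0],R)"
```

```text
shift mm [ 6.5 -9.3  0.5] turn [ 0.001 -0.003  0.004] | now [0.6493 0.2559 0.1293] q7 -0.26 F [ 0.2  0.2 -3.5] T [-0.377  0.464  0.005] w 0.0494 t 10.9
```

Request:
move_arm(motion=[[3,0,0,0,0,0,0],[4,-4,0,0,0,0,0],[6,-7,0,0,0,0,0],[6,-9,0,0,0,0,0],[6,-9,0,0,0,0,0]])

```text
time: 11.4
tool_pos: [0.6449, 0.2517, 0.1218]
ee_rot: [0.963, 1.259, -0.37]
force: [-0.6, -0.4, -3.5]
grip_width: 0.049
```

```bash
python3 -c "
from cf import *
R=Rb(1,24);rel(bay(-.07,0,0,0)-.011*R[:,0],R);cpose('carton_grey',-.07,172,(2,0,0,39,0))"
```

```text
shift mm [ 3.5 -2.4  0. ] turn [ 0.001 -0.003  0.002] | now [0.6449 0.2517 0.1218] q7 -0.22 F [-0.6 -0.4 -3.5] T [-0.455  0.487  0.054] w 0.049 t 11.4
carton_grey u,v,w mm, tilt, dyaw: [ 2.8 -1.3  4.5 40.   1.4] cost 0.13 ['top', 'side']
```

Request:
move_arm(motion=[[2,-1,0,0,0,0,0],[4,-2,0,0,0,0,0],[4,-2,0,0,0,0,0],[4,-2,0,0,0,0,0.7],[4,-2,0,0,0,0,0.7]])

```text
time: 12.1
tool_pos: [0.6449, 0.2518, 0.1173]
ee_rot: [0.963, 1.259, -0.37]
force: [-0.3, 0.4, 1.1]
grip_width: 0.0596
```

Request:
move_arm(motion=[[0,0,0,0,0,0,0.75],[0,0,0,0,0,0,0.75],[0,0,0,0,0,0,0.75]])

```text
time: 12.4
tool_pos: [0.6448, 0.2519, 0.1173]
ee_rot: [0.963, 1.259, -0.37]
force: [0.3, 0.4, 1.0]
grip_width: 0.0644
```

```bash
python3 -c "
from cf import *
R=Rb(1,24);rel(bay(-.07,0,0,.15)-.011*R[:,0],R);cpose('carton_grey',-.07,172,(2,0,0,39,0))"; python3 look.py 5
```

```text
shift mm [-144.7  -42.3   -0.2] turn [ 0.001 -0.003  0.002] | now [0.6448 0.2519 0.1173] q7 -0.2 F [0.3 0.4 1. ] T [-0.269  0.327 -0.042] w 0.0644 t 12.4
carton_grey u,v,w mm, tilt, dyaw: [ 1.9 -1.   0.  38.7  0.1] cost 0.129 ['top', 'side']
```

View pics/c5.png

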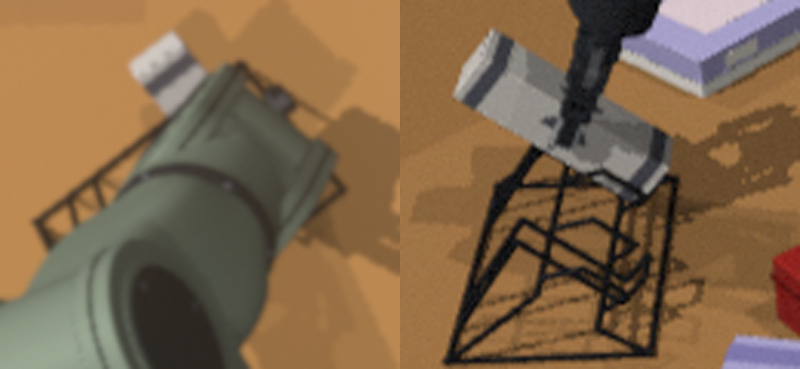

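Grey is seated: fit u 2, v −1, w 0 mm, tilt 38.7°, and the picture agrees. Retreating along the fingers, then on to the lilac carton.

Request:
move_arm(motion=[[-25,0,0,0,0,0,0.75],[-60,0,0,0,0,0,0.8],[-100,0,0,0,0,0,1],[-140,0,0,0,0,0,1],[-160,0,0,0,0,0,1]])

```text
time: 13.2
tool_pos: [0.5945, 0.21, 0.2666]
ee_rot: [0.964, 1.257, -0.369]
force: [0.1, 0.8, -0.8]
grip_width: 0.0853
```

```bash
cat >> h.py <<'E'
def Rp(yaw,tilt): return Rb(1,tilt,yaw-RK[2])
E
python3 -c "
from h import *
qs();R=Rp(.73,-15);rel(np.array([.4635,-.036,.025])-.10*R[:,0],R)"
```

```text
q [-0.6   0.7   0.53  1.7  -0.97  0.63 -0.38]
shift mm [  38.3 -269.8  107.5] turn [-0.05   0.003 -0.681] | now [0.5945 0.21   0.2666] q7 -0.38 F [ 0.1  0.8 -0.8] T [-0.229  0.33  -0.023] w 0.0853 t 13.2
```

Request:
move_arm(motion=[[0,-42,20,0,0,-0.12,1],[0,-84,38,-0.01,0,-0.24,1],[0,-128,55,-0.02,0,-0.36,1],[5,-172,73,-0.03,0,-0.48,1],[12,-215,90,-0.04,0,-0.6,1]])

```text
time: 13.7
tool_pos: [0.5019, 0.0188, 0.1653]
ee_rot: [0.529, 1.538, -0.808]
force: [-0.4, 0.2, -1.3]
grip_width: 0.0855
```

```bash
python3 -c "
from fit import *
R=Rp(.73,-15);rel(np.array([.4635,-.036,.025])-.09*R[:,0],R)
print(boxfit('carton_lilac',(.463,-.036,.73),[.463,-.036,.03]))"
```

```text
shift mm [ 60.3 -31.1  15.4] turn [-0.009  0.001 -0.075] | now [0.5019 0.0188 0.1653] q7 -0.4 F [-0.4  0.2 -1.3] T [ 0.161 -0.163  0.032] w 0.0855 t 13.7
(array([ 0.46114964, -0.036272  ,  0.73911864]), np.float64(0.1886605519876905), ['top', 'side'])
```

Request:
move_arm(motion=[[20,-20,10,-0.005,0,-0.04,1],[40,-31,15,-0.01,0,-0.075,1],[60,-31,15,-0.01,0,-0.075,1],[60,-31,15,-0.01,0,-0.075,1]])

```text
time: 14.3
tool_pos: [0.4811, -0.0178, 0.1112]
ee_rot: [0.47, 1.569, -0.854]
force: [-0.3, -0.8, 1.0]
grip_width: 0.0852
```

```bash
python3 -c "
from h import *
R=Rp(.735,-15);rel(np.array([.4625,-.0363,.025])-.011*R[:,0],R)
b=pic('side','pics/s6.png')[200:300,240:360]
cv2.imwrite('pics/c6.png',cv2.resize(b,(600,500),interpolation=2)[:,:,::-1])"
```

```text
shift mm [79.1 -3.4  1.4] turn [-0.004 -0.002 -0.004] | now [ 0.4811 -0.0178  0.1112] q7 -0.34 F [-0.3 -0.8  1. ] T [ 0.209 -0.177 -0.022] w 0.0852 t 14.3
```

View pics/c6.png

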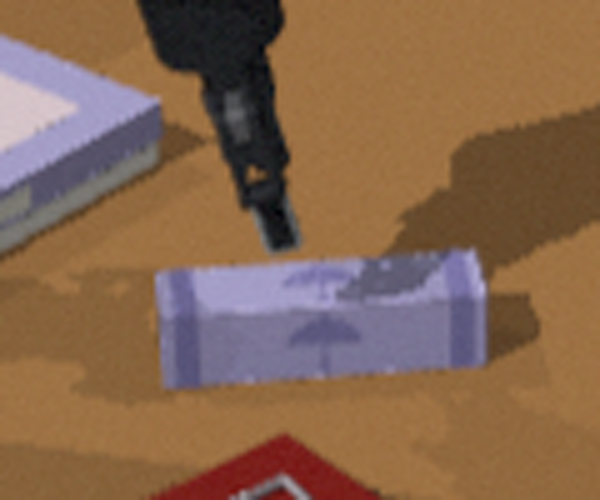

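The finger at crop (283,235) is heading for the print at mid-length (320,300), so it is aligned. Descending.

Request:
move_arm(motion=[[30,-2,1,0,0,0,1],[60,-2,1,0,0,0,1],[77,-2,1,0,0,0,1],[78,-2,1,0,0,0,1],[78,-2,1,0,0,0,0]])

```text
time: 14.85
tool_pos: [0.4668, -0.0334, 0.0384]
ee_rot: [0.47, 1.566, -0.853]
force: [0.2, -0.1, 0.8]
grip_width: 0.0732
```

Request:
move_arm(motion=[[0,0,0,0,0,0,0],[0,0,0,0,0,0,0],[0,0,0,0,0,0,0],[0,0,0,0,0,0,0],[-20,0,0,0,0,0,0]])

```text
time: 15.35
tool_pos: [0.4692, -0.0301, 0.0562]
ee_rot: [0.469, 1.569, -0.855]
force: [0.6, 0.3, -3.5]
grip_width: 0.0492
```

Request:
move_arm(motion=[[-20,0,0,0,0,0,0],[-60,0,0,0,0,0,0],[-80,0,0,0,0,0,0],[-80,0,0,0,0,0,0],[-80,0,0,0,0,0,0]])

```text
time: 15.85
tool_pos: [0.4847, -0.0163, 0.1336]
ee_rot: [0.47, 1.568, -0.853]
force: [0.2, 0.3, -4.9]
grip_width: 0.0494
```

```bash
python3 feel.py; python3 -c "
from h import *
qs();R=Rp(.735,-15);rel(np.array([.4625,-.0363,.025])-.011*R[:,0],R)
R=Rb(1,23.5);rel(bay(.07,.02,0,.10)-.011*R[:,0],R)"
```

```text
F [ 0.09 -0.07 -4.06] T world [ 0.448 -0.485 -0.013] T tool [0.009 0.013 0.66 ]
T for weight at tool +y would be world [-0.103  0.115  0.   ]
q [-0.47  0.97  0.73  1.77 -0.56  0.84 -0.35]
shift mm [101.2  -0.7  -0.2] turn [-0.004 -0.001 -0.003] | now [ 0.4845 -0.0168  0.1333] q7 -0.35 F [ 0.5  0.4 -4.2] T [ 0.41  -0.513  0.015] w 0.0492 t 16.15
shift mm [-136.8  228.7 -235.4] turn [ 0.051 -0.004  0.669] | now [ 0.4845 -0.0168  0.1333] q7 -0.35 F [ 0.5  0.4 -4.2] T [ 0.41  -0.513  0.015] w 0.0492 t 16.15
```

The baseline model suggests the heavy end is at tool −y again. I'll confirm with the tool vertical, on the way up.

Request:
move_arm(motion=[[-25,15,-15,0.01,0,0.09,0],[-50,30,-30,0.02,0,0.18,0],[-70,45,-45,0.02,0,0.26,0],[-80,60,-60,0.02,0,0.262,0],[-80,60,-60,0.02,0,0.262,0]])

```text
time: 16.65
tool_pos: [0.5032, 0.0829, 0.1962]
ee_rot: [0.672, 1.461, -0.665]
force: [-0.2, -1.1, -4.8]
grip_width: 0.0487
```

```bash
python3 feel.py; python3 -c "
from h import *
qs();print(Ro.from_rotvec(telemetry.observe()['ee_rot']).as_matrix()[:,0].round(3))
R=Rb(1,23.5);rel(bay(.07,.02,0,.10)-.011*R[:,0],R)"
```

```text
F [-0.02  0.08 -3.88] T world [ 0.072 -0.103 -0.01 ] T tool [ 0.01  -0.012  0.125]
T for weight at tool +y would be world [-0.104  0.121  0.   ]
q [-0.57  0.79  0.68  1.81 -0.69  0.78 -0.39]
[ 0.004 -0.    -1.   ]
shift mm [ -11.6  174.4 -179.4] turn [ 0.03  -0.003  0.407] | now [0.503  0.0797 0.1955] q7 -0.39 F [ 0.8  0.5 -3.9] T [ 0.114 -0.085 -0.006] w 0.0496 t 16.95
```

Request:
move_arm(motion=[[-30,20,-40,0.01,0,0.08,0],[-50,45,-80,0.015,0,0.16,0],[-50,75,-118,0.02,0,0.24,0],[-45,110,-150,0.025,0,0.32,0],[-40,140,-175,0.03,0,0.405,0]])

```text
time: 17.45
tool_pos: [0.4941, 0.3069, 0.2358]
ee_rot: [0.96, 1.263, -0.373]
force: [2.7, 0.1, -4.5]
grip_width: 0.0493
```

```bash
python3 -c "
from h import *
qs()
R=Rb(1,23.5);rel(bay(.07,.02,0,.06)-.011*R[:,0],R)"
```

```text
q [-0.85  0.66  0.45  1.92 -1.1   0.38 -0.42]
shift mm [77.9 29.9 -1.9] turn [ 0.001 -0.004 -0.001] | now [0.4941 0.3069 0.2358] q7 -0.42 F [ 2.7  0.1 -4.5] T [-0.282  0.333 -0.004] w 0.0493 t 17.45
```

Request:
move_arm(motion=[[15,15,-1,0,0,0,0],[35,30,-2,0,0,0,0],[60,30,-2,0,0,0,0],[78,30,-2,0,0,0,0],[78,30,-2,0,0,0,0]])

```text
time: 17.95
tool_pos: [0.5387, 0.3422, 0.1739]
ee_rot: [0.957, 1.266, -0.379]
force: [-0.6, -0.8, -3.8]
grip_width: 0.0491
```

```bash
python3 -c "
from cf import *
qs();cpose('carton_lilac',.07,205,(20,0,60,39,0))
R=Rb(1,23.5);rel(bay(.07,.012,0,.005)-.011*R[:,0],R)"; python3 look.py 7
```

```text
q [-0.8   0.82  0.39  1.79 -1.16  0.35 -0.41]
carton_lilac u,v,w mm, tilt, dyaw: [16.2 -0.8 60.  37.7 -0.9] cost 0.056 ['top', 'side']
shift mm [56.2  8.9 -2.6] turn [ 0.    -0.003  0.   ] | now [0.5389 0.3426 0.1772] q7 -0.41 F [ 0.4 -0.3 -3.7] T [-0.391  0.511  0.032] w 0.0496 t 18.15
```

View pics/c7.png

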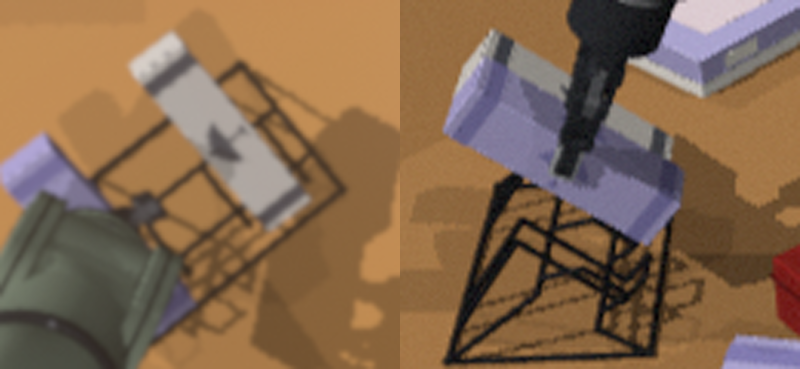

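Request:
move_arm(motion=[[15,6,-1,0,0,0.01,0],[30,12,-1,0,0,0.02,0],[44,12,-1,0,0,0.02,0],[55,12,-1,0,0,0.02,0],[55,12,-1,0,0,0.02,0]])

```text
time: 18.75
tool_pos: [0.5638, 0.3644, 0.129]
ee_rot: [0.97, 1.254, -0.361]
force: [0.7, -0.1, -3.9]
grip_width: 0.0493
```

```bash
python3 -c "
from cf import *
cpose('carton_lilac',.07,205,(12,0,5,39,0))
R=Rb(1,24.6);rel(bay(.07,.006,0,.000)-.011*R[:,0],R)"
```

```text
carton_lilac u,v,w mm, tilt, dyaw: [10.9 -0.2  2.1 39.4  1.3] cost 0.103 ['top', 'side']
shift mm [ 6.4 -7.3 -1.2] turn [ 0.    -0.004  0.001] | now [0.5637 0.3645 0.1302] q7 -0.33 F [-0.6 -0.5 -3. ] T [-0.465  0.551 -0.03 ] w 0.0493 t 18.95
```

Now slide down towards the lip, lower to contact and release.

Request:
move_arm(motion=[[2,-3,0,0,0,0,0],[3,-6,0,0,0,0,0],[5,-9,0,0,0,0,0],[6,-9,0,0,0,0,0],[6,-9,0,0,0,0,0]])

```text
time: 19.45
tool_pos: [0.5597, 0.3614, 0.1238]
ee_rot: [0.973, 1.252, -0.357]
force: [-16.9, -8.9, 37.5]
grip_width: 0.0492
```

```bash
python3 -c "
from cf import *
cpose('carton_lilac',.07,205,(2,0,0,39,0))
R=Rb(1,24.6);rel(bay(.07,.006,0,.000)-.011*R[:,0],R)"
```

```text
carton_lilac u,v,w mm, tilt, dyaw: [ 6.3 -0.4  0.8 39.8  0.5] cost 0.055 ['top', 'side']
shift mm [ 2.6 -0.1 -1.2] turn [ 0.    -0.004 -0.003] | now [0.5597 0.3614 0.1238] q7 -0.27 F [-18.   -9.8  37.9] T [0.131 1.021 0.374] w 0.0493 t 19.65
```

Request:
move_arm(motion=[[-2,0,0,0,0,0,0],[-2,-2,0,0,0,0,0],[-2,-2,0,0,0,0,0.7],[-2,-2,0,0,0,0,0.75],[-2,-2,0,0,0,0,0.75]])

```text
time: 20.15
tool_pos: [0.5572, 0.3592, 0.1222]
ee_rot: [0.971, 1.254, -0.36]
force: [0.3, -0.1, -0.9]
grip_width: 0.0639
```

Request:
move_arm(motion=[[0,0,0,0,0,0,0.75],[0,0,0,0,0,0,0.75],[0,0,0,0,0,0,0.75]])

```text
time: 20.45
tool_pos: [0.5571, 0.3593, 0.1223]
ee_rot: [0.971, 1.254, -0.36]
force: [0.6, 0.1, 0.3]
grip_width: 0.0643
```

```bash
python3 -c "
from cf import *
o=telemetry.observe();print(o['force'],o['grip_width'])
cpose('carton_lilac',.07,205,(2,0,0,39,0))"
```

```text
[0.59709012 0.13290494 0.33410772] 0.06426953586481804
carton_lilac u,v,w mm, tilt, dyaw: [ 1.6  0.4  1.2 39.1 -0.5] cost 0.07 ['top', 'side']
```

Seated on the lip (u slid from 6 to 1.6 mm, tilt 39°). Retreat and take a final look.

Request:
move_arm(motion=[[-25,0,0,0,0,0,0.75],[-60,0,0,0,0,0,0.75],[-100,0,0,0,0,0,0.8],[-140,0,0,0,0,0,0.9],[-170,-30,0,0,0,0,1]])

```text
time: 21.15
tool_pos: [0.482, 0.2979, 0.2668]
ee_rot: [0.971, 1.251, -0.357]
force: [0.5, -0.8, -0.8]
grip_width: 0.0852
```

Request:
move_arm(motion=[[0,-50,20,0,0,0,1],[0,-100,40,0,0,-0.1,1],[0,-150,60,0,0,-0.2,1],[0,-160,80,0,0,-0.3,1],[0,-160,80,0,0,-0.3,1]])

```text
time: 21.65
tool_pos: [0.4187, 0.14, 0.1968]
ee_rot: [0.781, 1.402, -0.601]
force: [0.2, 0.3, -0.5]
grip_width: 0.0853
```

```bash
python3 -c "
from cf import *
cpose('carton_lilac',.07,300,(2,0,0,39,0));cpose('carton_grey',-.07,300,(2,0,0,39,0));print(telemetry.observe()['time'])"; python3 look.py 8
```

```text
carton_lilac u,v,w mm, tilt, dyaw: [ 2.5 -0.9  0.6 40.   0.5] cost 0.104 ['top', 'side']
carton_grey u,v,w mm, tilt, dyaw: [ 1.9 -0.1 -0.5 39.2 -0.1] cost 0.083 ['top', 'side']
22.05
```

View pics/c8.png

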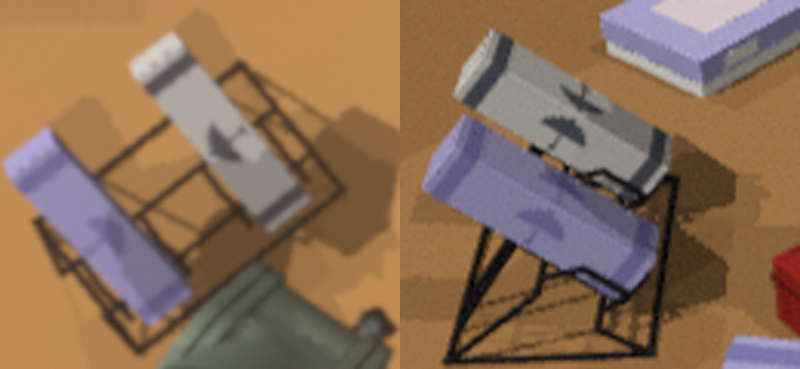

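Both cartons lie straight in their bays with the lower ends at the lip, and the gripper is clear of them. Handing in.

```bash
python3 -c "
from h import *
print(robot.finish_job())"
```

```text
the job is handed in; nothing more can be done
None
```

Both umbrella cartons are in the rack, handed in at about 22 s of the 64 s: grey in the right bay, and lilac (the smallest of the three look-alikes) in the left.

- **Heavy end:** I felt each carton when lifted level. The twist was about 0.15 N m for grey and 0.125 N m for lilac. Both were heavy at the end towards the robot, and that end went to the bottom.
- **Regrip of grey:** its first release left the lower corner resting on top of the lip. I regripped it in place and seated it properly. For lilac I used a tilted grip from the start, because the wrist could not reach the full 40° tool tilt.
- **Final fit, two cameras:** both cartons were within 3 mm of the bay points. Tilt was 40° for lilac and 39° for grey, with yaw errors up to 0.5°. The last picture agreed, with the gripper clear of both cartons.
- **Force on lilac:** seating it pressed the held carton on the bed with about 43 N at the wrist, well under the 120 N limit. That load went through the carton, not the gripper's body.
- **Not measured at the end:** I did not re-measure the gift box, tagging gun or cash tin. The arm's paths were planned clear of them.

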